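# Close the kitchen press with the ratchet wrench and put the wrench away

## Robot

A 6-joint arm with a two-finger parallel gripper is mounted at the origin on the work surface. World frame = base frame: x ahead of the robot, y to its left, z up, the work surface at z = 0. Lengths are in m, angles in rad, forces in N, time in s.
With the tool pointing down it reaches from about 0.4 to 0.825 m from the base axis. Payload 7 kg.
Tool frame: the origin (TCP) lies on the front face of the gripper's body, between the roots of the fingers; the fingertips stand 73 mm ahead of it and the grasp point (between the pads) lies 54 mm ahead of it (grip_depth is the distance from the TCP to the grasp point, in m); x points along the fingers, y is the direction in which the jaws open and shut, and the axes are right-handed (so a half turn about x gives the same grasp; the last joint's range is limited). The gripper opens to 85 mm and grips with 20 to 120 N. Pads are 22 mm wide; open, the fingers measure 114 mm over their backs; the gripper's body (76 mm by 85 mm) begins 54 mm behind the grasp point. The pads swing forward as they close: fully open they stand 13 mm farther back than shut.
Start: joints at [1.478, 0.359, 0.012, 0, -1.224, -0.288], TCP at [0.251, 0.627, 0.304] pointing down, gripper open.
Joint ranges: [-3.07, 3.07], [-1.43, 2.12], [-1.02, 1.25], [-3.03, 1.67], [-3.05, -0], [-3.03, 3.03]. Speed limits (rad/s): [2.39, 2.39, 3.01, 3.14, 3.14, 3.14].

## Interface

Orientations are given as a unit quaternion [x, y, z, w].
In Python, from cell import * gives the robot as it stands. The module is installed in compiled form; this text tells all that it offers.
- The arm moves only by the tool move_arm, never from a script. Its argument "steps" is a list that holds one entry, the list of rows, each a list of 7 numbers: the turn, a rotation vector about the tool's x, y, z in rad, then the shift along the tool's x, y, z in cm, then the opening, from 0 (shut) to 1 (fully open). A call has 1 to 12 rows; each row is the pose to reach, as a shift and turn from the pose commanded when the call began, along the tool's axes at that moment; what a row does not reach only later rows make up. A row lasts 1/10 s, in which the tool goes at most 50 mm and 8.59 degrees, less where a joint would pass 70% of its speed; a pose out of reach is approached as far as the arm can. A call with a gripper value outside its range is refused whole. The fingers move at their own pace and stop on an object; "newtons" is the grip in N (left out, the last holds). Time passes only in rows, so rows that repeat a pose let the fingers close. It gives the time, the measured TCP pose, the force and the opening at its end, in the units of the state.
- get_obs(): the state, without advancing time (a new reading comes with each control period).
- get_image(name): name is "scene" or "top" or "wrist"; returns (picture, depth): 480x640x3 uint8, red, green, blue; 480x640 float32, m along the optical axis (not along the pixel's ray), 0 where there is no reading.
- camera_info(name): a dict with "mtx" (3x3 intrinsics, pixels), "rvec" (rotation vector, rad) and "tvec" (3), from world to camera coordinates, as OpenCV has them. Camera axes: x right, y down, z forward; pixel columns grow to the right and rows downward; lengths in m; the calibration is good to about 2 mm. A picture is of the moment at which its call begins: read the wrist's pose just before it. camera_info takes no time and is no camera call; for the wrist camera it gives the pose at the moment of the call.
- finish_job(): hands the job in, once; it reports no verdict.
Trained networks look in the newest picture that a camera, given by its name, has taken for a name from the list of things; names that differ only in an ending like _2 or _b are one class to them, and where a whole thing is asked for, a point or a joint stands for the part that bears it (a point fixed in the world has none). Each returns a list of dicts, best first, with "p" (0 to 1); they miss things now and then, are a little off and sometimes report something else, mostly with a low value. They report only what shows in the picture. A call takes as long as a camera call.
- spot_in(camera, name): "point" ([x, y, z] in m, in world coordinates, good to about 4 mm: the middle of the surface that is visible of it).
- tip_of(camera, name): "point" ([x, y, z] in m, in world coordinates, good to about 4 mm: a listed point, or the origin of a listed thing).
The state is a dict: "time_s": time; "qpos": joint angles; "qvel": joint speeds; "tau": joint torques, N m; "position": TCP position; "ee_rot": TCP orientation; "ft_force": force on the tool from outside, world axes, zero at the start; "ft_torque": the same for the moment, N m; "grip_width": opening from 0.0 (shut) to 1.0 (fully open).
Only numpy, scipy, OpenCV 4.12 (cv2) and the standard library are available. Lean on these libraries where they do the work, as an engineer would, in place of code of your own. Each camera call takes 0.05 s, during which the arm holds its last target.

## Task

Screw the lid of the kitchen press fully down: swing the ratchet wrench that sits on its nut back and forth (clockwise from above drives the nut, the return stroke slips freely) until the nut has come to its stop and the brass lid is down on the pot. Then lift the wrench off and lay it flat in its own bay of the tool tray, on the dark wrench-shaped outline with the ring head on the round part, and let go. Turn the nut with the wrench only, never with the fingers, and leave the other things where they are.

Things in the scene. Friction and masses are not known exactly. Their poses are not given: they have to be found in the camera images.
- nut (a joint): Turn of the press's dark hexagon nut (36 mm across flats, 18 mm tall, upright axis; turns in place, never rises). Grows clockwise seen from above: 0 = lid fully up, 2.4 rad = hard stop, lid tight on the pot (12 mm lower); starts at 0. Stays where it is left; takes about 0.4 N m (5 N at the wrench's grip point). The stem end inside it sinks from 15 to 3 mm above its top.
- press_centre (a point): On the nut's axis, at the top of the press's round disc (66 mm radius, 128 mm above the table) on which nut and wrench head stand. x axis: middle of the sector in which the handle swings; z up. Four rods (20 mm caps, top at 163 mm) at x = +-30, y = +-85 mm: the handle meets the front two at about 1.0 rad either side of x; a hand at the grip point is free to 0.7 rad either side.
- press: The press, fixed to the table; origin under its centre, axes as press_centre: dark base 150 x 210 mm, brass pot of 120 mm diameter with a lid, four rods, grey head plate 92 x 200 mm with its top at 120 mm, round disc and nut on top.
- wrench_head (a point): Centre, half-way up, of the ring head (80 mm diameter, 24 mm thick) of the loose steel ratchet wrench. x axis along the handle, away from the head; z up. It starts fully down over the nut, 0.7 mm play all round, handle within 0.4 rad of the press's x axis, and lifts straight off (nut top is 6 mm above this point). 0.5 kg; handle reaches 180 mm from here; centre of mass 45 mm along x.
- wrench_grip (a point): Grip point in the middle of the handle's section, 80 mm along x from wrench_head and 10 mm higher (150 mm above the table at the start). Handle there 18 mm wide, 14 mm high, straight from 62 to 146 mm. Axes as wrench_head. Swung clockwise the wrench takes the nut along after at most 0.5 rad of play; swung back it slips freely (under 0.2 N m). Over about 1.4 N m the ratchet clicks over.
- tray: Fixed grey plastic tool tray, 270 x 192 mm, rim 20 mm high, floor 4 mm thick, origin under its centre, x axis along its two bays. The wider bay at +y (262 x 110 mm inside, middle at y = 37 mm) is empty but for a flat dark wrench-shaped outline, the wrench's own place; the narrow bay (70 mm) holds a spoon.
- slot_head (a point): Where wrench_head is when the wrench lies in the middle of its outline in the tray: over the outline's round part (at x = -70, y = 37, z = 16 mm in the tray). x axis: the way the handle must point.
- slot_grip (a point): Where wrench_grip is when the wrench lies in the middle of its outline in the tray: 80 mm along x from slot_head.
- spoon: Brass and steel spoon, 190 mm long, in the tray's narrow bay: bystander.
- cup: Brass cup, 64 mm diameter, 55 mm high, origin under its centre, standing between press and tray: bystander.

How it is judged:
By the outcome, as a careful person would: the job done as asked, in the order asked, and still so for the second after the job is handed in, with the robot touching nothing.
It also fails if it takes over 67 s, if anything falls off the work surface, if the arm or the gripper's body presses on something with over 40 N, if the wrist force passes 120 N, or if a joint passes its speed limit or range.

## Working session

There is one attempt and no reset: what is moved stays moved. The work goes in short steps, Python scripts to look and compute and a tool call to move; the robot and the scene stay as the last step left them, time stands still between calls to the robot, and variables do not carry over. Pictures are saved under pics/ and viewed, and the job is handed in when it is done.

Besides the shell and the picture viewer there is one more tool, called after ">>>" as name([rows], argument=value, ...), one row to a line, values as JSON. move_arm: Moves the arm, as the interface text tells. Its arguments: {"type":"object","properties":{"steps":{"type":"array"},"newtons":{"type":"number"}},"required":["steps"]}

```bash
mkdir -p pics; cat > h.py <<'E'
from cell import *
import numpy as np, cv2
from scipy.spatial.transform import Rotation as R
def snap(cam,fn):
    p,d=get_image(cam); cv2.imwrite('pics/'+fn+'.png',p[:,:,::-1]); return p,d
E
python3 - <<'E'
from h import *
np.set_printoptions(precision=4,suppress=True)
o=get_obs(); print(o)
for c in('scene','top'):
    p,d=snap(c,c+'0'); i=camera_info(c); print(c,i)
    for n in ['press_centre','wrench_head','wrench_grip','tray','slot_head','slot_grip','cup','press','spoon']:
        r=tip_of(c,n); print(n,[(np.round(x['point'],4),round(x['p'],2)) for x in r[:2]])
print(get_obs()['time_s'])
E
```

```text
{'time_s': 0.0, 'qpos': array([ 1.4781,  0.3594,  0.011 , -0.0003, -1.2241, -0.2881]), 'qvel': array([ 0.0012,  0.0008,  0.0005, -0.0015, -0.0005, -0.0011]), 'tau': array([ -0.0006, -58.3324,  29.3407,   6.9365,  -0.0059,  -0.    ]), 'position': array([0.2507, 0.6263, 0.303 ]), 'ee_rot': array([-0.6943,  0.1344,  0.6944,  0.1333]), 'ft_force': array([-0.4104,  0.4069, -0.1691]), 'ft_torque': array([0.0219, 0.0094, 0.0146]), 'grip_width': 0.9992802270976916}
scene {'mtx': array([[485.0127,   0.    , 322.2028],
       [  0.    , 485.0127, 230.8905],
       [  0.    ,   0.    ,   1.    ]]), 'rvec': array([ 2.1211,  1.3121, -0.4747]), 'tvec': array([-0.2332, -0.2905,  1.2106])}
press_centre [(array([ 0.5266, -0.2648,  0.1279]), 0.86)]
wrench_head [(array([ 0.5237, -0.2619,  0.1393]), 0.61)]
wrench_grip [(array([ 0.5836, -0.2134,  0.1492]), 0.79)]
tray [(array([0.5025, 0.2382, 0.0023]), 0.96)]
slot_head [(array([0.4231, 0.2632, 0.0182]), 0.88)]
slot_grip [(array([0.503 , 0.2754, 0.0253]), 0.92), (array([ 0.5855, -0.2146,  0.1497]), 0.32)]
cup [(array([ 0.5503, -0.0045, -0.0006]), 0.91), (array([ 0.5016,  0.2397, -0.0014]), 0.2)]
press [(array([ 0.5848, -0.213 ,  0.1503]), 0.61)]
spoon [(array([0.4947, 0.1792, 0.0047]), 0.94)]
top {'mtx': array([[532.5879,   0.    , 325.1685],
       [  0.    , 532.5879, 233.2453],
       [  0.    ,   0.    ,   1.    ]]), 'rvec': array([ 2.1298, -2.1628,  0.1439]), 'tvec': array([0.0047, 0.5389, 1.0268])}
press_centre [(array([ 0.5215, -0.266 ,  0.1265]), 0.95)]
wrench_head [(array([ 0.5249, -0.2612,  0.1437]), 0.93)]
wrench_grip [(array([ 0.5846, -0.2118,  0.1513]), 0.7)]
tray [(array([ 0.5012,  0.2365, -0.0032]), 0.66)]
slot_head [(array([0.4307, 0.2556, 0.0122]), 0.59)]
slot_grip [(array([0.5021, 0.2773, 0.0286]), 0.89)]
cup [(array([ 0.5505, -0.003 , -0.0015]), 0.94)]
press []
spoon [(array([0.4945, 0.1799, 0.0034]), 0.89)]
1.0
```

View pics/scene0.png

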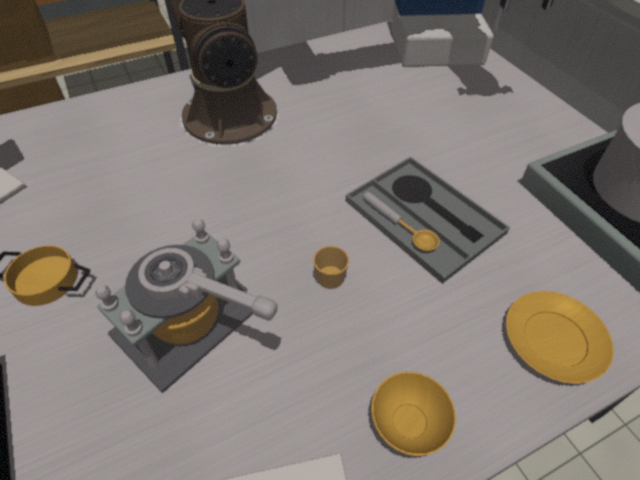

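View pics/top0.png

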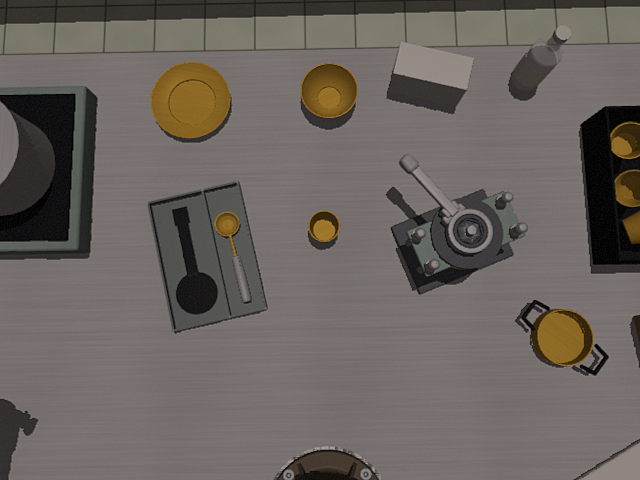

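```bash
cat >> h.py <<'E'
def cloud(cam,d,info=None):
    i=info or camera_info(cam); K=i['mtx']; Rm,_=cv2.Rodrigues(np.array(i['rvec'],float)); t=np.array(i['tvec']).ravel()
    v,u=np.mgrid[0:480,0:640]
    P=np.stack([(u-K[0,2])/K[0,0]*d,(v-K[1,2])/K[1,1]*d,d],-1)
    return (P-t)@Rm
def circ(pts):
    x,y=pts[:,0],pts[:,1]; A=np.c_[2*x,2*y,np.ones(len(x))]; s=np.linalg.lstsq(A,x*x+y*y,rcond=None)[0]
    return s[0],s[1],np.sqrt(s[2]+s[0]**2+s[1]**2)
E
cat > meas.py <<'E'
from h import *
np.set_printoptions(precision=4,suppress=True)
for cam in('top','scene'):
    p,d=get_image(cam); W=cloud(cam,d); ok=d>0
    tab=W[ok&(abs(W[...,2])<.01)&(abs(W[...,0]-.5)<.25)]; print(cam,'table z',np.median(tab[:,2]))
    z=W[...,2]; x=W[...,0]; y=W[...,1]
    near=ok&(np.hypot(x-.525,y+.264)<.2)
    caps=near&(z>.150)&(z<.175)
    n,l,s,c=cv2.connectedComponentsWithStats(caps.astype('uint8'))
    for k in range(1,n):
        if s[k,4]>15:
            q=W[l==k]; print('cap',s[k,4],c[k],q.mean(0),q.max(0),q.min(0))
    # ring top
    ring=near&(abs(z-.152)<.004)
    q=W[ring&(np.hypot(x-.525,y+.264)<.048)]; print('ring n',len(q),q.mean(0))
    rr=q
    try:
        h=cv2.convexHull((q[:,:2]).astype('float32'))[:,0]; print('hull circ',circ(h), cv2.minEnclosingCircle(h))
    except Exception as e: print(e)
    hd=W[near&(z>.15)&(z<.162)&(np.hypot(x-.525,y+.264)>.066)&(np.hypot(x-.525,y+.264)<.15)&(x-.525>0.02)&(y+.264>0)]
    if len(hd)>10:
        m=hd.mean(0); u=np.linalg.svd(hd[:,:2]-m[:2])[2][0]; u*=np.sign(u[0]); print('handle',len(hd),m,np.arctan2(u[1],u[0]), u)
    disc=W[near&(abs(z-.128)<.004)]; print('disc n',len(disc)); 
    # tray rim
    tr=near*0; m=ok&(abs(x-.5)<.2)&(abs(y-.237)<.17)&(z>.012)&(z<.028)
    n,l,s,c=cv2.connectedComponentsWithStats(m.astype('uint8')); k=1+np.argmax(s[1:,4]); q=W[l==k]
    rc=cv2.minAreaRect((q[:,:2]*1000).astype('float32')); print('tray rect',rc,q[:,2].mean())
    # dark outline
    g=p.astype(int).sum(2); dm=ok&(abs(x-.5)<.16)&(abs(y-.24)<.1)&(z<.015)&(g<110)
    n,l,s,c=cv2.connectedComponentsWithStats(dm.astype('uint8')); k=1+np.argmax(s[1:,4]); q=W[l==k]
    print('outline',s[k],q.mean(0)); 
    u=np.linalg.svd(q[:,:2]-q[:,:2].mean(0),full_matrices=False)[2][0];u*=np.sign(u[0]); a=(q[:,:2]-q[:,:2].mean(0))@u; b=(q[:,:2]-q[:,:2].mean(0))@[-u[1],u[0]]
    print(np.arctan2(u[1],u[0]),a.min(),a.max(),b.min(),b.max())
    L=a.min()+.08; hh=q[(a<a.min()+.055)]; hu=cv2.convexHull(hh[:,:2].astype('float32'))[:,0]; 
    sel=((hu-q[:,:2].mean(0))@u)<a.min()+.05; print('head circ',circ(hu[sel].astype(float)))
print(get_obs()['time_s'])
E
python3 meas.py
```

```text
top table z 0.0005329552821774688
cap 1847 [448.9367 207.3221] [ 0.5659 -0.2257  0.1548] [ 0.664  -0.141   0.1656] [ 0.4836 -0.3018  0.15  ]
cap 105 [507.1429 197.1524] [ 0.5815 -0.329   0.1598] [ 0.5917 -0.3209  0.166 ] [ 0.573  -0.3407  0.1508]
cap 109 [521.5505 227.7706] [ 0.526  -0.351   0.1596] [ 0.5368 -0.3432  0.1663] [ 0.5169 -0.3613  0.1507]
cap 76 [470.9868 230.25  ] [ 0.523  -0.2615  0.1601] [ 0.5305 -0.2546  0.1654] [ 0.5156 -0.2703  0.1506]
cap 102 [420.1373 233.0392] [ 0.5194 -0.1717  0.1602] [ 0.5289 -0.1629  0.1658] [ 0.5107 -0.1809  0.1511]
cap 103 [434.0388 264.2621] [ 0.4639 -0.1938  0.1603] [ 0.4735 -0.1851  0.1671] [ 0.4545 -0.2036  0.1504]
ring n 1209 [ 0.5252 -0.2606  0.1514]
hull circ (np.float64(0.5265386699701551), np.float64(-0.2602335926941969), np.float64(0.042094691327340714)) ((0.5277858376502991, -0.2612253725528717), 0.044374141842126846)
handle 496 [ 0.6055 -0.1921  0.1568] 0.6972658835467176 [0.7666 0.6421]
disc n 2271
tray rect ((502.1222229003906, 239.1603546142578), (270.8929138183594, 193.42076110839844), 12.740467071533203) 0.01931345527995377

[... 935 characters left out ...]
0.1516]
ring n 1595 [ 0.5267 -0.2613  0.152 ]
hull circ (np.float64(0.5262310503513425), np.float64(-0.25917330612727235), np.float64(0.04130155747459583)) ((0.527093768119812, -0.25884658098220825), 0.0442439541220665)
handle 725 [ 0.6072 -0.1937  0.1572] 0.6941971357363816 [0.7686 0.6398]
disc n 2695
tray rect ((502.1332702636719, 241.01953125), (272.1729431152344, 196.6553955078125), 12.583029747009277) 0.018586987424129356
outline [465 232  15   9  53] [0.5911 0.2952 0.0056]
1.1251537837863583 -0.014273031395126477 0.014032338051572588 -0.0125588332082066 0.009804050212244533
head circ (np.float64(0.5896196365968984), np.float64(0.29479695239140224), np.float64(0.012761963534639272))
1.1
```

```bash
cat >> h.py <<'E'
C=np.array([.5247,-.2612]); PX=.376; SLOT=np.array([.5042,.2782]); TY=.222
def tool(yaw,flip=False):
    s=-1 if flip else 1
    x=np.array([0,0,-1.]); y=s*np.array([-np.sin(yaw),np.cos(yaw),0]); return R.from_matrix(np.c_[x,y,np.cross(x,y)])
def rows(targets,p0,R0):
    out=[]
    for p,r,g in targets:
        rv=(R0.inv()*r).as_rotvec(); sh=R0.inv().apply(np.array(p)-p0)*100
        out.append([float(round(v,3)) for v in rv]+[float(round(v,2)) for v in sh]+[g])
    return out
def cur():
    o=get_obs(); return np.array(o['position']),R.from_quat(o['ee_rot']),o
def gp(yaw,r=.08): return C+r*np.array([np.cos(yaw),np.sin(yaw)])
E
python3 - <<'E'
from h import *
p,r,o=cur(); print(r.as_matrix().round(3))
for f in(0,1):
  t=tool(.696,f); print(f,(r.inv()*t).as_rotvec().round(3), o['qpos'])
g=gp(.696); print(g, rows([((*g,.28),tool(.696,0),1)],p,r), rows([((*g,.28),tool(.696,1),1)],p,r))
E
```

```text
[[ 0.    -0.372 -0.928]
 [-0.    -0.928  0.372]
 [-1.     0.    -0.   ]]
0 [ 2.065 -0.     0.   ] [ 1.47810578e+00  3.58602796e-01  1.19077211e-02  1.03943040e-05
 -1.22411685e+00 -2.88041858e-01]
1 [-1.077 -0.    -0.   ] [ 1.47810578e+00  3.58602796e-01  1.19077211e-02  1.03943040e-05
 -1.22411685e+00 -2.88041858e-01]
[ 0.58609303 -0.20990775] [[2.065, -0.0, 0.0, 2.39, 65.21, -62.21, 1]] [[-1.077, -0.0, -0.0, 2.39, 65.21, -62.21, 1]]
```

>>> move_arm([
  [[0.103,0,0,0,3.26,-3.11,1],[0.206,0,0,0,6.52,-6.22,1],[0.31,0,0,0,9.78,-9.33,1],[0.413,0,0,0,13.04,-12.44,1],[0.516,0,0,0,16.3,-15.55,1],[0.62,0,0,0,19.56,-18.66,1],[0.723,0,0,0,22.8,-21.8,1],[0.826,0,0,0,26.1,-24.9,1],[0.93,0,0,0,29.3,-28.0,1],[1.03,0,0,0,32.6,-31.1,1],[1.136,0,0,0,35.9,-34.2,1],[1.24,0,0,0,39.1,-37.3,1]],
])

```text
time_s: 2.3
position: [0.4521, 0.1232, 0.3044]
ee_rot: [-0.486, 0.513, 0.486, 0.514]
ft_force: [0.8, 0.8, 0.1]
grip_width: 1.001
```

```bash
cat > go.py <<'E'
from h import *
import sys
def main(targets):
    p,r,o=cur(); print('q',np.round(o['qpos'],3),'p',p.round(4),'t',round(o['time_s'],2),'F',np.round(o['ft_force'],1),'w',round(o['grip_width'],3))
    for x in rows(targets,p,r): print(x)
E
python3 - <<'E'
from go import *
g=gp(.696)
main([((*g,.28),tool(.696),1)])
E
```

```text
q [ 0.688  0.011 -0.424  0.    -1.135 -0.742] p [0.4521 0.1232 0.3044] t 2.3 F [0.8 0.8 0.1] w 1.001
[0.821, 0.001, 0.001, 2.43, -15.17, -32.54, 1]
```

>>> move_arm([
  [[0.09,0,0,0,-1.7,-3.6,1],[0.18,0,0,0,-3.4,-7.2,1],[0.27,0,0,0,-5.1,-10.8,1],[0.36,0,0,0,-6.7,-14.5,1],[0.46,0,0,0,-8.4,-18.1,1],[0.55,0,0,0,-10.1,-21.7,0.8],[0.64,0,0,0.8,-11.8,-25.3,0.5],[0.73,0,0,1.6,-13.5,-28.9,0.5],[0.821,0,0,2.4,-15.2,-32.6,0.5],[0.821,0,0,2.4,-15.2,-32.6,0.5],[0.821,0,0,2.4,-15.2,-32.6,0.5]],
])

```text
time_s: 3.4
position: [0.5872, -0.2092, 0.279]
ee_rot: [-0.242, 0.665, 0.242, 0.664]
ft_force: [0.3, -0.0, -0.8]
grip_width: 0.5
```

```bash
python3 - <<'E'
from go import *
g=gp(.696)
main([((*g,.205),tool(.696),.5)])
snap('wrist','w1'); snap('scene','s1')
E
```

```text
q [-0.03   0.292 -0.143 -0.    -1.138 -0.843] p [ 0.5872 -0.2092  0.279 ] t 3.4 F [ 0.3 -0.  -0.8] w 0.5
[0.002, -0.001, -0.001, 7.4, 0.01, -0.12, 0.5]
```

View pics/w1.png

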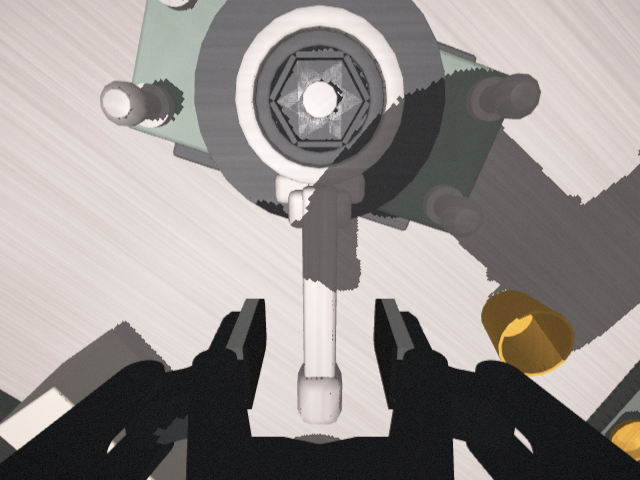

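View pics/s1.png

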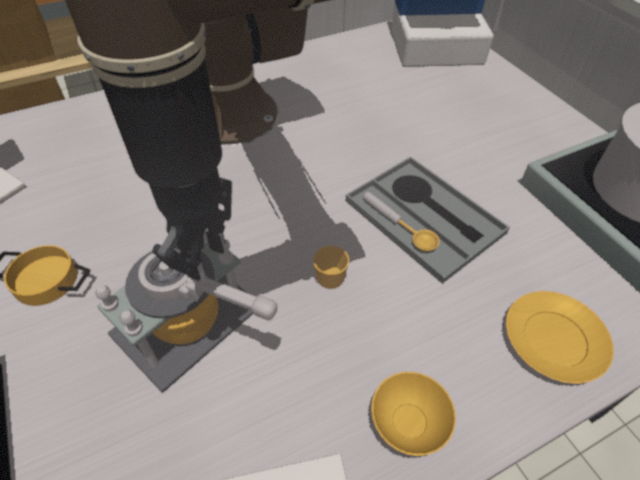

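>>> move_arm([
  [[0,0,0,2,0,-0.1,0.5],[0,0,0,4,0,-0.1,0.5],[0,0,0,5.5,0,-0.1,0.5],[0,0,0,6.7,0,-0.1,0.5],[0,0,0,7.3,0,-0.1,0.4],[0,0,0,7.3,0,-0.1,0.3],[0,0,0,7.3,0,-0.1,0.3],[0,0,0,7.3,0,-0.1,0.3]],
], newtons=40)

```text
time_s: 4.3
position: [0.587, -0.2088, 0.2078]
ee_rot: [-0.243, 0.664, 0.242, 0.665]
ft_force: [0.4, -0.2, -0.5]
grip_width: 0.301
```

```bash
cat > stroke.py <<'E'
from go import *
def stroke(a0,a1,n,g=.3,hold=1):
    T=[]
    for a in np.linspace(a0,a1,n+1)[1:]: T.append(((*gp(a),.206),tool(a),g))
    T+= [T[-1]]*hold
    main(T)
E
python3 - <<'E'
from stroke import *
stroke(.696,-.31,11)
snap('wrist','w2')
E
```

```text
q [-0.029  0.349 -0.235  0.    -0.985 -0.842] p [ 0.587  -0.2088  0.2078] t 4.3 F [ 0.4 -0.2 -0.5] w 0.301
[0.096, 0.001, 0.001, 0.18, -0.75, -0.18, 0.3]
[0.187, 0.001, 0.001, 0.18, -1.48, -0.28, 0.3]
[0.278, 0.001, 0.001, 0.18, -2.19, -0.45, 0.3]
[0.37, 0.001, 0.001, 0.19, -2.88, -0.68, 0.3]
[0.461, 0.001, 0.001, 0.19, -3.55, -0.98, 0.3]
[0.553, 0.001, 0.001, 0.19, -4.19, -1.33, 0.3]
[0.644, 0.001, 0.001, 0.19, -4.79, -1.75, 0.3]
[0.736, 0.001, 0.001, 0.19, -5.36, -2.21, 0.3]
[0.827, 0.001, 0.001, 0.19, -5.88, -2.73, 0.3]
[0.919, 0.001, 0.001, 0.19, -6.35, -3.29, 0.3]
[1.01, 0.001, 0.001, 0.19, -6.76, -3.89, 0.3]
[1.01, 0.001, 0.001, 0.19, -6.76, -3.89, 0.3]
```

View pics/w2.png

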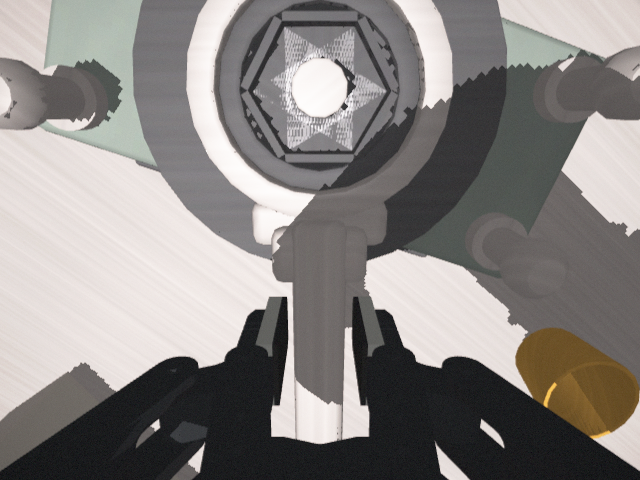

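>>> move_arm([
  [[0.096,0,0,0.15,-0.75,-0.18,0.3],[0.187,0,0,0.18,-1.48,-0.28,0.3],[0.278,0,0,0.18,-2.19,-0.45,0.3],[0.37,0,0,0.18,-2.88,-0.68,0.3],[0.461,0,0,0.18,-3.55,-0.98,0.3],[0.553,0,0,0.18,-4.19,-1.33,0.3],[0.644,0,0,0.18,-4.79,-1.75,0.3],[0.736,0,0,0.18,-5.36,-2.21,0.3],[0.827,0,0,0.18,-5.88,-2.73,0.3],[0.919,0,0,0.18,-6.35,-3.29,0.3],[1.01,0,0,0.18,-6.76,-3.89,0.3],[1.01,0,0,0.18,-6.76,-3.89,0.3]],
])

```text
time_s: 5.55
position: [0.6012, -0.2857, 0.2058]
ee_rot: [0.11, 0.698, -0.11, 0.699]
ft_force: [2.5, 2.3, -0.3]
grip_width: 0.303
```

```bash
python3 - <<'E'
from stroke import *
stroke(-.31,1.06,11)
print(get_obs()['ft_torque'])
snap('wrist','w3')
E
```

```text
q [-1.520e-01  4.140e-01 -1.380e-01 -1.000e-03 -1.017e+00 -1.731e+00] p [ 0.6012 -0.2857  0.2058] t 5.55 F [ 2.5  2.3 -0.3] w 0.303
[-0.127, 0.002, -0.001, -0.02, 0.99, -0.1, 0.3]
[-0.251, 0.002, -0.001, -0.02, 1.97, -0.29, 0.3]
[-0.376, 0.002, -0.0, -0.02, 2.92, -0.6, 0.3]
[-0.5, 0.003, -0.0, -0.02, 3.82, -1.02, 0.3]
[-0.625, 0.003, -0.0, -0.02, 4.66, -1.55, 0.3]
[-0.749, 0.003, 0.0, -0.02, 5.43, -2.18, 0.3]
[-0.874, 0.003, 0.0, -0.02, 6.12, -2.9, 0.3]
[-0.999, 0.003, 0.0, -0.02, 6.71, -3.7, 0.3]
[-1.123, 0.003, 0.001, -0.03, 7.19, -4.57, 0.3]
[-1.248, 0.003, 0.001, -0.03, 7.57, -5.5, 0.3]
[-1.372, 0.003, 0.001, -0.03, 7.82, -6.46, 0.3]
[-1.372, 0.003, 0.001, -0.03, 7.82, -6.46, 0.3]
[ 0.7306991  -0.81267421 -0.00629132]
```

View pics/w3.png

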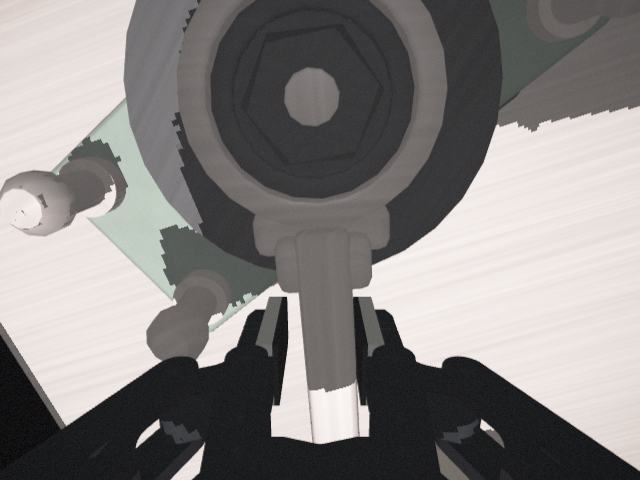

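>>> move_arm([
  [[-0.127,0,0,0,0.99,-0.1,0.3],[-0.251,0,0,0,1.97,-0.29,0.3],[-0.376,0,0,0,2.92,-0.6,0.3],[-0.5,0,0,0,3.82,-1.02,0.3],[-0.625,0,0,0,4.66,-1.55,0.3],[-0.749,0,0,0,5.43,-2.18,0.3],[-0.874,0,0,0,6.12,-2.9,0.3],[-0.999,0,0,0,6.71,-3.7,0.3],[-1.123,0,0,0,7.19,-4.57,0.3],[-1.248,0,0,0,7.57,-5.5,0.3],[-1.372,0,0,0,7.82,-6.46,0.3],[-1.372,0,0,0,7.82,-6.46,0.3]],
])

```text
time_s: 6.8
position: [0.5618, -0.1912, 0.2055]
ee_rot: [-0.359, 0.609, 0.359, 0.609]
ft_force: [-0.9, 0.0, -0.3]
grip_width: 0.297
```

```bash
python3 - <<'E'
from stroke import *
stroke(1.06,-.31,11)
snap('wrist','w4')
snap('scene','s4')
E
```

```text
q [ 0.001  0.307 -0.304  0.    -0.96  -0.506] p [ 0.5618 -0.1912  0.2055] t 6.8 F [-0.9  0.  -0.3] w 0.297
[0.131, -0.0, -0.0, -0.05, -1.18, 0.01, 0.3]
[0.255, -0.0, -0.0, -0.05, -2.15, -0.18, 0.3]
[0.38, -0.0, -0.0, -0.05, -3.1, -0.49, 0.3]
[0.504, -0.0, -0.0, -0.05, -4.0, -0.92, 0.3]
[0.629, -0.0, -0.0, -0.05, -4.84, -1.45, 0.3]
[0.753, -0.0, -0.0, -0.05, -5.61, -2.09, 0.3]
[0.878, -0.0, -0.0, -0.05, -6.29, -2.81, 0.3]
[1.002, -0.0, 0.0, -0.05, -6.88, -3.62, 0.3]
[1.127, -0.0, 0.0, -0.05, -7.36, -4.49, 0.3]
[1.251, -0.0, 0.0, -0.05, -7.73, -5.41, 0.3]
[1.376, -0.0, 0.0, -0.05, -7.98, -6.37, 0.3]
[1.376, -0.0, 0.0, -0.05, -7.98, -6.37, 0.3]
```

View pics/w4.png

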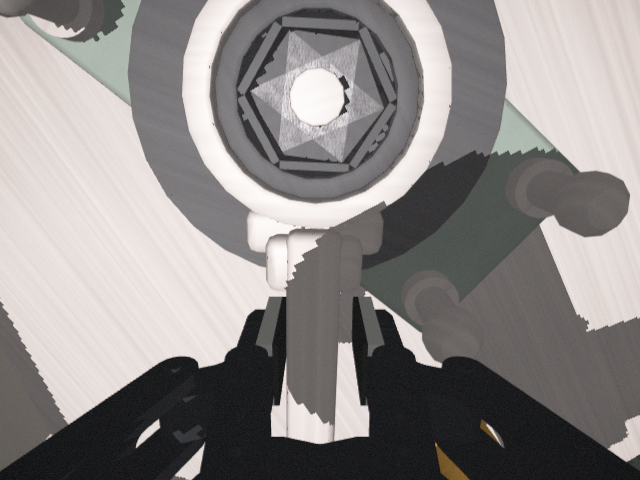

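View pics/s4.png

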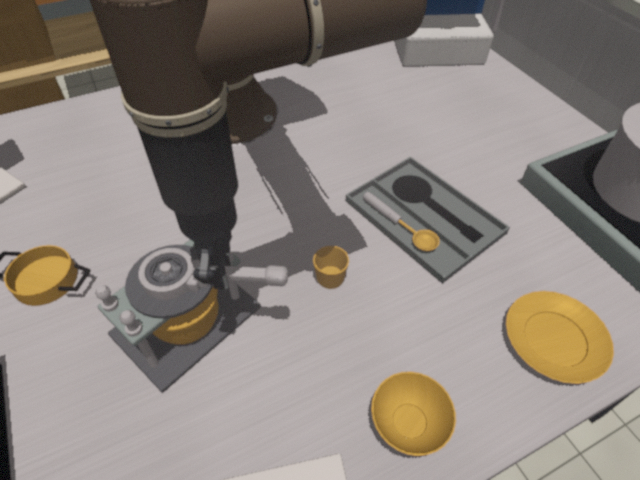

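>>> move_arm([
  [[0.131,0,0,0,-1.18,0,0.3],[0.255,0,0,0,-2.15,-0.18,0.3],[0.38,0,0,0,-3.1,-0.49,0.3],[0.504,0,0,0,-4.0,-0.92,0.3],[0.629,0,0,0,-4.84,-1.45,0.3],[0.753,0,0,0,-5.61,-2.09,0.3],[0.878,0,0,0,-6.29,-2.81,0.3],[1.002,0,0,0,-6.88,-3.62,0.3],[1.127,0,0,0,-7.36,-4.49,0.3],[1.251,0,0,0,-7.73,-5.41,0.3],[1.376,0,0,0,-7.98,-6.37,0.3],[1.376,0,0,0,-7.98,-6.37,0.3]],
])

```text
time_s: 8.1
position: [0.6021, -0.2865, 0.205]
ee_rot: [0.113, 0.698, -0.112, 0.698]
ft_force: [1.2, 1.7, -0.3]
grip_width: 0.298
```

```bash
python3 - <<'E'
from stroke import *
stroke(-.31,1.06,11)
snap('wrist','w5')
p,d=snap('scene','s5')
E
```

```text
q [-0.152  0.417 -0.135 -0.    -1.018 -1.737] p [ 0.6021 -0.2865  0.205 ] t 8.1 F [ 1.2  1.7 -0.3] w 0.298
[-0.134, 0.001, -0.0, -0.1, 1.04, -0.21, 0.3]
[-0.258, 0.001, -0.0, -0.1, 2.01, -0.4, 0.3]
[-0.383, 0.001, -0.0, -0.1, 2.96, -0.72, 0.3]
[-0.507, 0.001, -0.0, -0.1, 3.86, -1.15, 0.3]
[-0.632, 0.001, -0.0, -0.1, 4.7, -1.68, 0.3]
[-0.757, 0.001, -0.0, -0.1, 5.46, -2.32, 0.3]
[-0.881, 0.001, -0.0, -0.1, 6.14, -3.05, 0.3]
[-1.006, 0.001, -0.0, -0.1, 6.73, -3.85, 0.3]
[-1.13, 0.001, -0.0, -0.1, 7.21, -4.73, 0.3]
[-1.255, 0.001, 0.0, -0.1, 7.57, -5.65, 0.3]
[-1.379, 0.001, 0.0, -0.11, 7.82, -6.62, 0.3]
[-1.379, 0.001, 0.0, -0.11, 7.82, -6.62, 0.3]
```

View pics/w5.png

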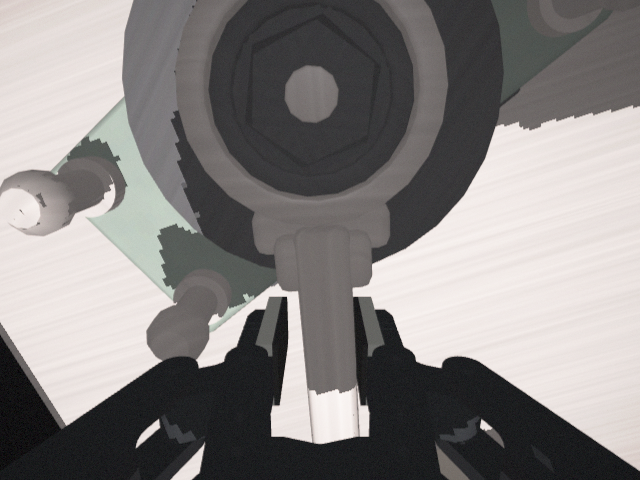

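>>> move_arm([
  [[-0.134,0,0,-0.1,1.04,-0.21,0.3],[-0.258,0,0,-0.1,2.01,-0.4,0.3],[-0.383,0,0,-0.1,2.96,-0.72,0.3],[-0.507,0,0,-0.1,3.86,-1.15,0.3],[-0.632,0,0,-0.1,4.7,-1.68,0.3],[-0.757,0,0,-0.1,5.46,-2.32,0.3],[-0.881,0,0,-0.1,6.14,-3.05,0.3],[-1.006,0,0,-0.1,6.73,-3.85,0.3],[-1.13,0,0,-0.1,7.21,-4.73,0.3],[-1.255,0,0,-0.1,7.57,-5.65,0.3],[-1.379,0,0,-0.1,7.82,-6.62,0.3],[-1.379,0,0,-0.1,7.82,-6.62,0.3]],
])

```text
time_s: 9.4
position: [0.5617, -0.1908, 0.2063]
ee_rot: [-0.36, 0.609, 0.36, 0.608]
ft_force: [0.5, 0.0, 0.5]
grip_width: 0.299
```

```bash
python3 - <<'E'
from stroke import *
stroke(1.06,.06,11)
snap('wrist','w6')
E
```

```text
q [ 0.002  0.306 -0.303  0.    -0.962 -0.504] p [ 0.5617 -0.1908  0.2063] t 9.4 F [0.5 0.  0.5] w 0.299
[0.1, -0.001, -0.001, 0.03, -0.94, 0.01, 0.3]
[0.191, -0.001, -0.001, 0.02, -1.66, -0.1, 0.3]
[0.281, -0.001, -0.001, 0.02, -2.37, -0.27, 0.3]
[0.372, -0.001, -0.0, 0.02, -3.06, -0.5, 0.3]
[0.463, -0.001, -0.0, 0.02, -3.72, -0.8, 0.3]
[0.554, -0.001, -0.0, 0.02, -4.36, -1.15, 0.3]
[0.645, -0.001, -0.0, 0.02, -4.96, -1.56, 0.3]
[0.736, -0.001, -0.0, 0.02, -5.52, -2.02, 0.3]
[0.827, -0.001, -0.0, 0.02, -6.03, -2.54, 0.3]
[0.918, -0.001, -0.0, 0.02, -6.5, -3.09, 0.3]
[1.009, -0.001, -0.0, 0.02, -6.92, -3.69, 0.3]
[1.009, -0.001, -0.0, 0.02, -6.92, -3.69, 0.3]
```

View pics/w6.png

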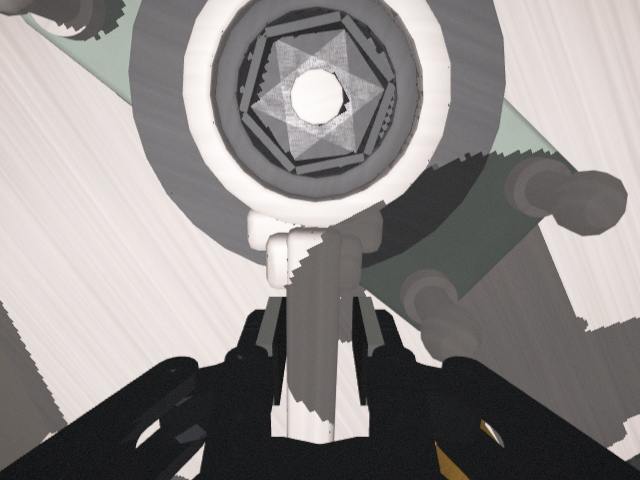

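>>> move_arm([
  [[0.131,0,0,0,-1.18,0,0.3],[0.255,0,0,0,-2.15,-0.18,0.3],[0.38,0,0,0,-3.1,-0.49,0.3],[0.504,0,0,0,-4.0,-0.92,0.3],[0.629,0,0,0,-4.84,-1.45,0.3],[0.753,0,0,0,-5.61,-2.09,0.3],[0.878,0,0,0,-6.29,-2.81,0.3],[1.002,0,0,0,-6.88,-3.62,0.3],[1.127,0,0,0,-7.36,-4.49,0.3],[1.251,0,0,0,-7.73,-5.41,0.3],[1.38,0,0,0,-7.98,-6.37,0.3],[1.38,0,0,0,-7.98,-6.37,0.3]],
])

```text
time_s: 10.65
position: [0.6023, -0.286, 0.2059]
ee_rot: [0.113, 0.698, -0.113, 0.698]
ft_force: [2.8, 1.1, -0.7]
grip_width: 0.3
```

>>> move_arm([
  [[-0.134,0,0,0,1.04,-0.21,0.3],[-0.258,0,0,0,2.01,-0.4,0.3],[-0.383,0,0,0,2.96,-0.72,0.3],[-0.507,0,0,0,3.86,-1.15,0.3],[-0.632,0,0,0,4.7,-1.68,0.3],[-0.757,0,0,0,5.46,-2.32,0.3],[-0.881,0,0,0,6.14,-3.05,0.3],[-1.006,0,0,0,6.73,-3.85,0.3],[-1.13,0,0,0,7.21,-4.73,0.3],[-1.255,0,0,0,7.57,-5.65,0.3],[-1.379,0,0,0,7.82,-6.62,0.3],[-1.379,0,0,0,7.82,-6.62,0.3]],
])

```text
time_s: 11.85
position: [0.5622, -0.1903, 0.2062]
ee_rot: [-0.36, 0.609, 0.36, 0.608]
ft_force: [0.4, 0.6, 0.2]
grip_width: 0.3
```

```bash
python3 - <<'E'
from stroke import *
stroke(1.06,-.31,22)
snap('wrist','w7')
p,d=snap('top','t7'); snap('scene','s7')
E
```

```text
q [ 0.003  0.307 -0.303  0.    -0.962 -0.506] p [ 0.5622 -0.1903  0.2062] t 11.85 F [0.4 0.6 0.2] w 0.3
[0.07, -0.001, -0.0, 0.02, -0.69, -0.04, 0.3]
[0.132, -0.001, -0.0, 0.02, -1.19, -0.09, 0.3]
[0.195, -0.001, -0.0, 0.02, -1.68, -0.17, 0.3]
[0.257, -0.001, -0.0, 0.02, -2.16, -0.28, 0.3]
[0.319, -0.001, -0.0, 0.02, -2.64, -0.42, 0.3]
[0.381, -0.001, -0.0, 0.02, -3.11, -0.59, 0.3]
[0.444, -0.001, -0.0, 0.02, -3.56, -0.79, 0.3]
[0.506, -0.001, -0.0, 0.02, -4.01, -1.02, 0.3]
[0.568, -0.001, -0.0, 0.02, -4.44, -1.27, 0.3]
[0.63, -0.001, -0.0, 0.02, -4.85, -1.55, 0.3]
[0.693, -0.001, -0.0, 0.02, -5.24, -1.86, 0.3]
[0.755, -0.001, -0.0, 0.02, -5.61, -2.19, 0.3]
[0.817, -0.001, -0.0, 0.02, -5.96, -2.54, 0.3]
[0.88, -0.001, -0.0, 0.02, -6.29, -2.92, 0.3]
[0.942, -0.001, -0.0, 0.02, -6.6, -3.31, 0.3]
[1.004, -0.001, -0.0, 0.02, -6.88, -3.72, 0.3]
[1.066, -0.001, -0.0, 0.02, -7.13, -4.15, 0.3]
[1.129, -0.001, -0.0, 0.02, -7.36, -4.59, 0.3]
[1.191, -0.001, -0.0, 0.02, -7.56, -5.05, 0.3]
[1.253, -0.001, -0.0, 0.02, -7.73, -5.52, 0.3]
[1.315, -0.001, -0.0, 0.02, -7.87, -6.0, 0.3]
[1.378, -0.001, 0.0, 0.02, -7.98, -6.48, 0.3]
[1.378, -0.001, 0.0, 0.02, -7.98, -6.48, 0.3]
```

View pics/w7.png

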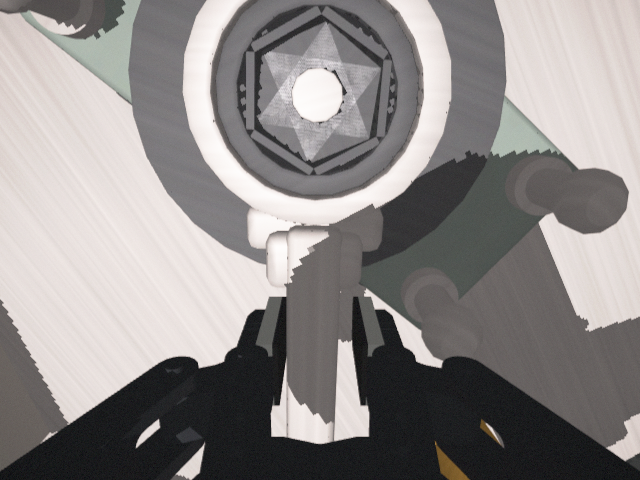

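>>> move_arm([
  [[0.132,0,0,0,-1.19,-0.09,0.3],[0.257,0,0,0,-2.16,-0.28,0.3],[0.381,0,0,0,-3.11,-0.59,0.3],[0.444,0,0,0,-3.56,-0.79,0.3],[0.506,0,0,0,-4.01,-1.02,0.3],[0.506,0,0,0,-4.01,-1.02,0.3]],
])

```text
time_s: 12.6
position: [0.5935, -0.2195, 0.2057]
ee_rot: [-0.194, 0.68, 0.194, 0.68]
ft_force: [-0.6, 0.9, 0.2]
grip_width: 0.298
```

```bash
python3 - <<'E'
from stroke import *
stroke(.556,-.15,12)
snap('wrist','w8')
print(get_obs()['ft_torque'])
E
```

```text
q [-0.046  0.366 -0.214  0.    -0.991 -0.97 ] p [ 0.5935 -0.2195  0.2057] t 12.6 F [-0.6  0.9  0.2] w 0.298
[0.058, -0.0, -0.0, -0.03, -0.38, -0.05, 0.3]
[0.116, -0.0, -0.0, -0.03, -0.85, -0.09, 0.3]
[0.175, -0.0, -0.0, -0.03, -1.31, -0.16, 0.3]
[0.234, -0.0, -0.0, -0.03, -1.78, -0.26, 0.3]
[0.293, -0.0, -0.0, -0.03, -2.23, -0.38, 0.3]
[0.352, -0.0, -0.0, -0.03, -2.68, -0.53, 0.3]
[0.411, -0.0, -0.0, -0.03, -3.11, -0.7, 0.3]
[0.469, -0.0, -0.0, -0.03, -3.54, -0.9, 0.3]
[0.528, -0.0, -0.0, -0.03, -3.95, -1.13, 0.3]
[0.587, -0.0, -0.0, -0.03, -4.35, -1.38, 0.3]
[0.646, -0.0, 0.0, -0.03, -4.74, -1.65, 0.3]
[0.705, -0.0, 0.0, -0.03, -5.1, -1.94, 0.3]
[0.705, -0.0, 0.0, -0.03, -5.1, -1.94, 0.3]
[ 0.00178144 -0.00840183 -0.00316012]
```

View pics/w8.png

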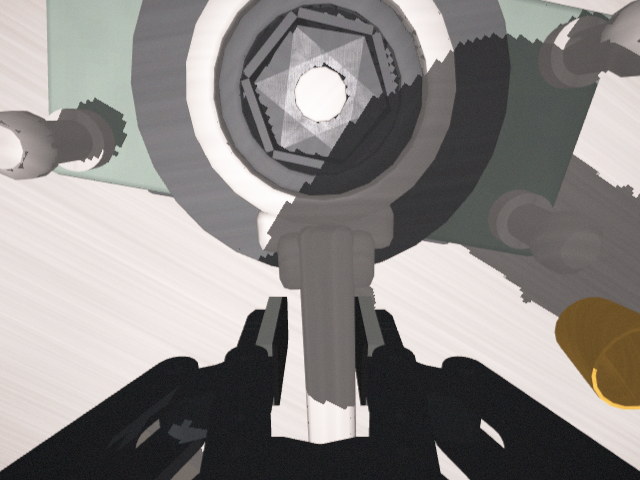

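>>> move_arm([
  [[0.058,0,0,0,-0.38,-0.05,0.3],[0.116,0,0,0,-0.85,-0.09,0.3],[0.175,0,0,0,-1.31,-0.16,0.3]],
])

```text
time_s: 12.95
position: [0.5976, -0.2291, 0.2056]
ee_rot: [-0.133, 0.695, 0.135, 0.694]
ft_force: [-6.0, 16.5, 7.0]
grip_width: 0.305
```

>>> move_arm([
  [[0.059,0,0,0,-0.45,-0.03,0.3],[0.118,0,0,0,-0.92,-0.08,0.3]],
])

```text
time_s: 13.15
position: [0.5997, -0.2354, 0.2055]
ee_rot: [-0.091, 0.702, 0.095, 0.7]
ft_force: [-8.1, 30.0, 11.2]
grip_width: 0.296
```

```bash
python3 - <<'E'
from stroke import *
stroke(.263,-.32,10)
snap('wrist','w9')
print(get_obs()['ft_torque'])
E
```

```text
q [-0.075  0.386 -0.181 -0.007 -1.008 -1.228] p [ 0.5997 -0.2354  0.2055] t 13.15 F [-8.1 30.  11.2] w 0.296
[0.059, -0.002, -0.007, -0.06, -1.0, 0.07, 0.3]
[0.117, -0.002, -0.007, -0.06, -1.47, 0.03, 0.3]
[0.176, -0.002, -0.007, -0.06, -1.93, -0.04, 0.3]
[0.234, -0.002, -0.007, -0.07, -2.39, -0.13, 0.3]
[0.292, -0.003, -0.007, -0.07, -2.84, -0.25, 0.3]
[0.351, -0.003, -0.007, -0.07, -3.28, -0.4, 0.3]
[0.409, -0.003, -0.007, -0.07, -3.71, -0.57, 0.3]
[0.467, -0.003, -0.007, -0.08, -4.13, -0.77, 0.3]
[0.525, -0.003, -0.007, -0.08, -4.54, -0.99, 0.3]
[0.584, -0.004, -0.006, -0.08, -4.94, -1.24, 0.3]
[0.584, -0.004, -0.006, -0.08, -4.94, -1.24, 0.3]
[8.77948012 2.5080718  0.25761083]
```

View pics/w9.png

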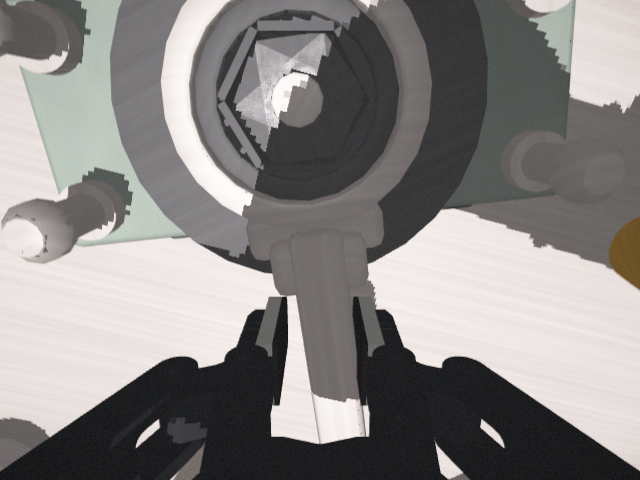

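>>> move_arm([
  [[-0.06,0,0,0,0.5,0,0.3],[-0.15,0,0,0,1.0,0,0.3],[-0.15,0,0,0,1.0,0,0.3]],
])

```text
time_s: 13.5
position: [0.5978, -0.2284, 0.2057]
ee_rot: [-0.146, 0.692, 0.148, 0.691]
ft_force: [-3.4, 9.2, 3.8]
grip_width: 0.3
```

```bash
python3 - <<'E'
from stroke import *
p,r,o=cur(); print(p,o['ft_force'],o['ft_torque'],np.arctan2(p[1]-C[1],p[0]-C[0])); m=r.as_matrix(); print('yaw',np.arctan2(-m[0,1],m[1,1]))
snap('wrist','w10'); p,d=snap('scene','s10'); cv2.imwrite('pics/s10c.png',cv2.resize(p[180:400,60:360,::-1],None,fx=2.6,fy=2.6)) 
W=cloud('scene',d); 
E
```

```text
[ 0.59779057 -0.22844305  0.20572569] [-3.40219447  9.20702498  3.84424221] [3.04366651 1.22373439 0.11290398] 0.421330465243945
yaw 0.4191674355801168
```

View pics/w10.png

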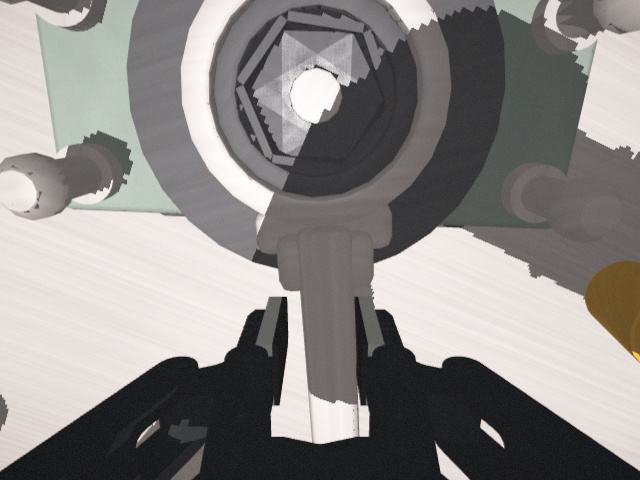

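View pics/s10c.png

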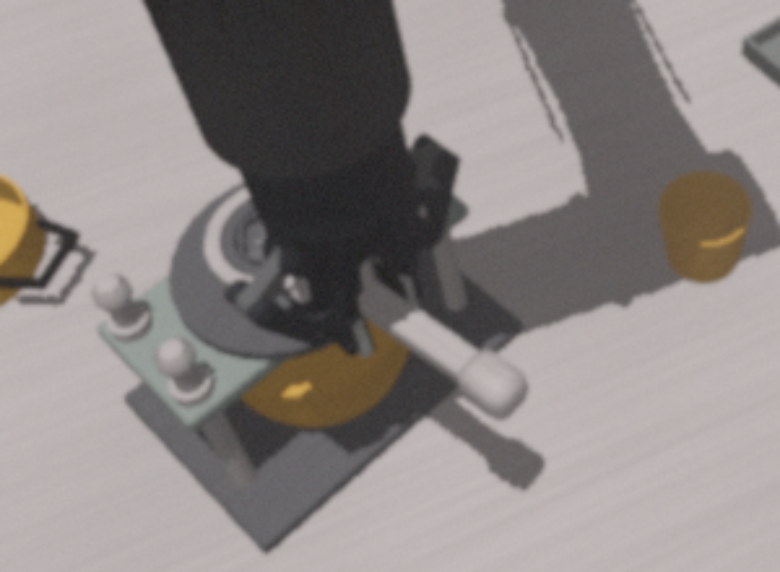

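```bash
cat > stem.py <<'E'
from h import *
i=camera_info('wrist'); p,d=get_image('wrist'); W=cloud('wrist',d,i); z=W[...,2]
rr=np.hypot(W[...,0]-C[0],W[...,1]-C[1]); ok=d>0
# ring centre refine
m=ok&(rr<.05); 
print('stem z',np.median(z[ok&(rr<.004)]),'nut ring z',[ (r,round(float(np.median(z[ok&(abs(rr-r)<.0015)])),4)) for r in (.002,.004,.006,.008,.010,.012,.014,.016,.018,.022,.03,.036,.05)])
v,u=np.nonzero(ok&(rr<.006)&(z>.147)); print('stem px',u.mean() if len(u) else 0,v.mean() if len(v) else 0)
E
python3 stem.py
```

```text
stem z 0.1489919287643298 nut ring z [(0.002, 0.149), (0.004, 0.149), (0.006, 0.1488), (0.008, 0.1469), (0.01, 0.1461), (0.012, 0.146), (0.014, 0.146), (0.016, 0.146), (0.018, 0.1462), (0.022, 0.15), (0.03, 0.1509), (0.036, 0.1521), (0.05, 0.1282)]
stem px 316.16882129277565 102.56501901140685
```

```bash
cat > hand.py <<'E'
from h import *
i=camera_info('wrist'); p,d=get_image('wrist'); W=cloud('wrist',d,i); z=W[...,2]; ok=d>0
x=W[...,0]-C[0]; y=W[...,1]-C[1]; r=np.hypot(x,y)
q=W[ok&(abs(z-.152)<.0025)&(r<.047)]; h=cv2.convexHull(q[:,:2].astype('float32'))[:,0].astype(float); print('ring',circ(h[np.hypot(*(h-C).T)<.043]))
_,_,o=cur(); m=R.from_quat(o['ee_rot']).as_matrix(); yt=np.arctan2(-m[0,1],m[1,1])
a=np.arctan2(y,x)-yt
v,u=np.mgrid[0:480,0:640]
hd=ok&(z>.1535)&(z<.16)&(abs(a)<.5)&(r>.058)&(r<.15)
H=W[hd]; 
for lo in np.arange(.055,.12,.01):
    s=(r[hd]>lo)&(r[hd]<lo+.01)
    if s.sum()>5:
        t=H[s]; l=-np.sin(yt)*(t[:,0]-C[0])+np.cos(yt)*(t[:,1]-C[1]); print(round(lo,3),s.sum(),l.min(),l.max(),(l.min()+l.max())/2,t[:,2].mean())
print('tool yaw',yt)
E
python3 hand.py
```

```text
ring (np.float64(0.5264196271926602), np.float64(-0.2609690995255108), np.float64(0.039019243316101876))
0.055 1180 -0.01178008033359779 0.01801257624327948 0.0031162479548408444 0.15650589223395636
0.065 1818 -0.018408212206091786 0.020473520013532195 0.0010326539037202043 0.15681477893871185
0.075 1775 -0.025638042902102226 0.02747542474085113 0.0009186909193744514 0.15679471882233567
0.085 1285 -0.011969947300941582 0.013996108133970966 0.001013080416514692 0.1567958627769017
0.095 1155 -0.0032255828107380854 0.014594888684164357 0.005684652936713136 0.15676561273065162
0.105 1077 -0.0029048634735257123 0.015272589138452794 0.006183862832463541 0.15675790479418547
0.115 400 -0.002234853873620997 0.015885900470014043 0.006825523298196523 0.15657614725653782
tool yaw 0.4157471049774801
```

```bash
python3 - <<'E'
from go import *
g=gp(.473,.078); main([((*g,.2045),tool(.473),.3)])
E
```

```text
q [-0.062  0.378 -0.195 -0.002 -1.    -1.092] p [ 0.5978 -0.2285  0.2057] t 13.7 F [-3.   8.7  4.1] w 0.301
[-0.057, -0.001, -0.003, 0.12, 0.4, -0.22, 0.3]
```

>>> move_arm([
  [[-0.057,0,0,0.1,0.45,-0.2,0.3],[-0.057,0,0,0.1,0.45,-0.2,0.3],[-0.057,0,0,0.1,0.45,-0.2,0.3]],
])

```text
time_s: 14.0
position: [0.5948, -0.2266, 0.205]
ee_rot: [-0.165, 0.688, 0.165, 0.687]
ft_force: [-1.8, 1.9, 0.6]
grip_width: 0.298
```

```bash
python3 hand.py; python3 - <<'E'
from go import *
g=gp(.473,.078); main([((*g,.2045),tool(.473),.3)])
E
```

```text
ring (np.float64(0.5264988900909193), np.float64(-0.2605108072615836), np.float64(0.039572416478075))
0.055 1156 -0.01230492870365297 0.016524784921229097 0.0021099281087880633 0.15652190408700548
0.065 2000 -0.024357491038878954 0.024854019976548035 0.0002482644688345404 0.15680694040449902
0.075 1598 -0.027007220443849962 0.02594881255558048 -0.0005292039441347415 0.15679208600142208
0.085 1271 -0.013502127189549504 0.012523454022641267 -0.0004893365834541183 0.15680951726069436
0.095 1148 -0.005064256860012738 0.01274055849958007 0.0038381508197836665 0.15677713926065293
0.105 1075 -0.004769309325213654 0.013519279094782899 0.0043749848847846225 0.1567618620395763
0.115 144 -0.004123049811446414 0.01350767187712898 0.004692311032841283 0.1564304524915069
tool yaw 0.47064340864382964
q [-0.058  0.372 -0.206 -0.    -0.993 -1.042] p [ 0.5948 -0.2266  0.205 ] t 14.05 F [-2.5  2.6  1.1] w 0.297
[-0.002, -0.0, -0.001, 0.05, 0.12, -0.01, 0.3]
```

>>> move_arm([
  [[-0.045,0,0,0.05,0.4,-0.05,0.3],[-0.045,0,0,0.05,0.4,-0.05,0.3],[-0.045,0,0,0.05,0.4,-0.05,0.3]],
])

```text
time_s: 14.35
position: [0.5928, -0.2238, 0.2047]
ee_rot: [-0.18, 0.684, 0.18, 0.684]
ft_force: [1.4, 0.1, 0.6]
grip_width: 0.297
```

```bash
python3 hand.py; python3 stem.py; python3 - <<'E'
from go import *
main([])
E
```

```text
ring (np.float64(0.525538381493942), np.float64(-0.2613783475857135), np.float64(0.0394603083557085))
0.055 1166 -0.01478842291051427 0.014309716749607682 -0.0002393530804532945 0.15653055813653918
0.065 2089 -0.02550864720943259 0.02512843430407772 -0.00019010645267743612 0.15680524114877925
0.075 1544 -0.0271094604928907 0.0258037517820587 -0.000652854355416 0.15679504823961565
0.085 1291 -0.013592678538021125 0.01223214347090499 -0.0006802675335580675 0.15680802591978912
0.095 1145 -0.00931360038405648 0.008584184552916492 -0.00036470791556999366 0.15676509152923054
0.105 1083 -0.00911845242200384 0.008735334633531176 -0.0001915588942363322 0.15677767812797
0.115 95 -0.009165315743436708 0.008438782529282193 -0.0003632666070772575 0.15640426525420054
tool yaw 0.5153006882329109
stem z 0.14894939810171845 nut ring z [(0.002, 0.149), (0.004, 0.149), (0.006, 0.1488), (0.008, 0.1468), (0.01, 0.1461), (0.012, 0.146), (0.014, 0.1461), (0.016, 0.1461), (0.018, 0.1463), (0.022, 0.15), (0.03, 0.1509), (0.036, 0.1521), (0.05, 0.1282)]
stem px 321.6453089244851 110.24027459954233
q [-0.053  0.368 -0.214  0.    -0.989 -1.002] p [ 0.5928 -0.2238  0.2047] t 14.45 F [-0.  -0.2  0.1] w 0.301
```

Aligned: the tool is on the handle's centreline, with the stem 3.0 mm above the nut, so the nut is at its stop. Next I grip and lift.

>>> move_arm([
  [[0,0,0,0,0,0,0.25],[0,0,0,0,0,0,0.2],[0,0,0,0,0,0,0.1],[0,0,0,0,0,0,0.1],[0,0,0,0,0,0,0.1]],
], newtons=90)

```text
time_s: 14.95
position: [0.5927, -0.2236, 0.2048]
ee_rot: [-0.181, 0.684, 0.181, 0.684]
ft_force: [-1.1, -0.1, 2.9]
grip_width: 0.192
```

>>> move_arm([
  [[0,0,0,-0.4,0,0,0.1],[0,0,0,-0.9,0,0,0.1],[0,0,0,-1.5,0,0,0.1],[0,0,0,-2.2,0,0,0.1],[0,0,0,-3,0,0,0.1],[0,0,0,-4,0,0,0.1],[0,0,0,-5,0,0,0.1],[0,0,0,-6.5,0,0,0.1],[0,0,0,-8,0,0,0.1],[0,0,0,-8,0,0,0.1]],
])

```text
time_s: 15.95
position: [0.5941, -0.2238, 0.2882]
ee_rot: [-0.182, 0.682, 0.18, 0.685]
ft_force: [0.3, 0.3, -4.8]
grip_width: 0.19
```

```bash
python3 - <<'E'
from go import *
T=SLOT-.002*np.array([np.cos(TY),np.sin(TY)])
main([((*T,.2),tool(TY),.1)])
i=camera_info('wrist'); p,d=snap('wrist','w11'); W=cloud('wrist',d,i); snap('scene','s11')
np.save('w11.npy',W)
E
```

```text
q [-5.300e-02  3.000e-01 -1.090e-01  1.000e-03 -1.155e+00 -1.001e+00] p [ 0.5941 -0.2238  0.2882] t 15.95 F [ 0.3  0.3 -4.8] w 0.19
[0.295, 0.005, 0.003, 8.7, 48.17, 16.78, 0.1]
```

View pics/w11.png

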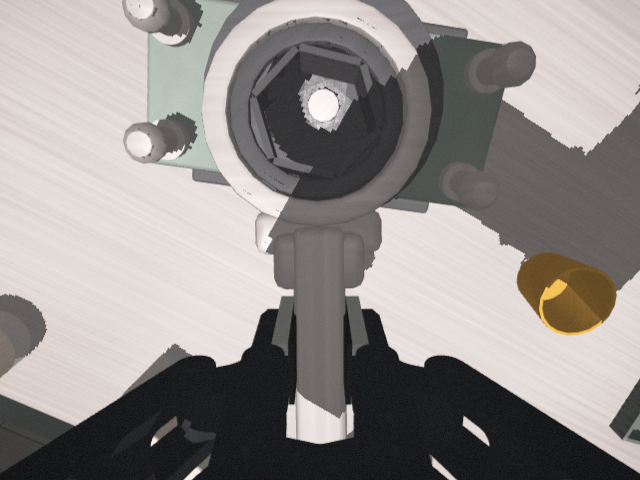

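View pics/s11.png

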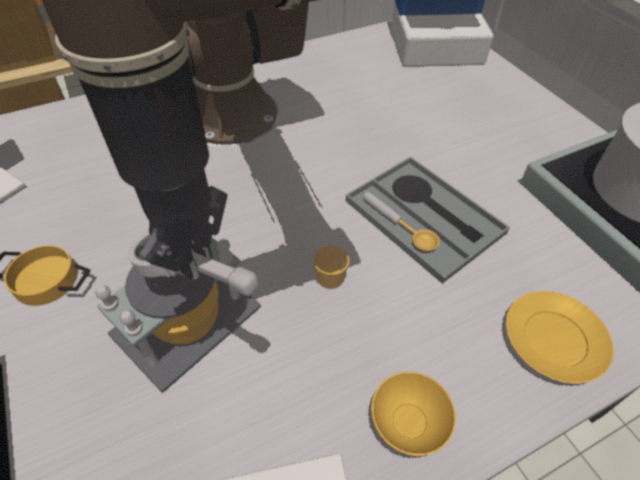

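```bash
cat > tilt.py <<'E'
from h import *
def tilt(W,p,yaw):
    e=np.array([np.cos(yaw),np.sin(yaw)]); f=np.array([-e[1],e[0]])
    s=(W[...,:2]-p[:2])@e; l=(W[...,:2]-p[:2])@f; z=W[...,2]-p[2]
    ring=(s<-.035)&(s>-.13)&(abs(l)<.05)&(z>-.09)&(z<-.03)
    q=np.c_[s[ring],l[ring],z[ring]]
    zt=np.median(q[:,2]); q=q[abs(q[:,2]-zt)<.012]
    h=cv2.convexHull(q[:,:2].astype('float32'))[:,0].astype(float)
    print('n',len(q),'ring s',q[:,0].min(),q[:,0].max(),'l',q[:,1].min(),q[:,1].max(),'z',q[:,2].min(),q[:,2].max())
    A=np.c_[q[:,:2],np.ones(len(q))]; keep=np.ones(len(q),bool)
    for _ in range(8):
        c=np.linalg.lstsq(A[keep],q[keep,2],rcond=None)[0]; rs=q[:,2]-A@c; keep=abs(rs)<max(.0008,1.5*np.std(rs[keep]))
    print('ring plane dz/ds,dz/dl,z@s=-.078',c[0],c[1],c@[-.078,0,1],'max plane resid',np.std(rs[keep]))
    hd=(abs(l)<.007)&(s>-.018)&(s<.07)&(z>-.08)&(z<-.02)&((abs(s)>.014))
    Q=np.c_[s[hd],z[hd]]
    print('handle fit',np.polyfit(Q[:,0],Q[:,1],1),len(Q))
E
python3 - <<'E'
from tilt import *
W=np.load('w11.npy'); p,r,o=cur(); m=r.as_matrix(); tilt(W,p,np.arctan2(-m[0,1],m[1,1])); print(m)
E
```

```text
n 33033 ring s -0.11277078607440019 -0.03500537336529149 l -0.04184217281205554 0.03796380300312048 z -0.08451393545391131 -0.0605375793662046
ring plane dz/ds,dz/dl,z@s=-.078 0.24966795493730426 -0.00939297455518863 -0.07208137332403614 max plane resid 0.00044958233985794747
handle fit [ 0.25437099 -0.0467104 ] 2680
[[ 1.53196288e-03 -4.94004325e-01  8.69458096e-01]
 [ 1.96993732e-04  8.69459248e-01  4.94004632e-01]
 [-9.99998807e-01 -5.85518965e-04  1.42929505e-03]]
```

```bash
cat >> h.py <<'E'
SH=np.array([.4260,.2604])
def place(th,h,r=.077,zc=.016,dl=0,ds=0):
    e=np.array([np.cos(TY),np.sin(TY),0]); f=np.array([-e[1],e[0],0]); zz=np.array([0,0,1.])
    G=np.array([*SH,zc])+r*e+.010*zz+h*zz+dl*f+ds*e
    return G+.054*(np.sin(th)*e+np.cos(th)*zz), tool(TY)*R.from_euler('y',th)
E
python3 - <<'E'
from go import *
p,r,o=cur()
P,Q=place(.25,.2)
main([(P,Q,.1)])
print(P)
E
```

```text
q [-0.053  0.303 -0.113 -0.    -1.154 -1.001] p [ 0.5928 -0.2233  0.2852] t 16.05 F [-0.5  0.  -5.5] w 0.188
[0.293, 0.25, 0.037, 0.68, 47.67, 18.04, 0.1]
[0.5141423  0.28029551 0.27832127]
```

>>> move_arm([
  [[0.006,0.04,0,-0.8,1.0,0.4,0.1],[0.018,0.08,0,-1.6,2.9,1.1,0.1],[0.035,0.12,0.01,-2,5.7,2.2,0.1],[0.056,0.16,0.01,-2,9.1,3.4,0.1],[0.08,0.2,0.01,-2,12.9,4.9,0.1],[0.1,0.25,0.01,-2,16.7,6.3,0.1],[0.13,0.25,0.02,-2,20.5,7.7,0.1],[0.15,0.25,0.02,-2,24.3,9.2,0.1],[0.17,0.25,0.02,-2,28.1,10.6,0.1],[0.2,0.25,0.03,-2,32,12.1,0.1],[0.22,0.25,0.03,-1.5,35.8,13.5,0.1],[0.24,0.25,0.03,-1,39.1,14.8,0.1]],
], newtons=120)

```text
time_s: 17.25
position: [0.5276, 0.1916, 0.294]
ee_rot: [-0.108, 0.783, 0.084, 0.607]
ft_force: [0.8, -0.4, -5.7]
grip_width: 0.182
```

```bash
python3 - <<'E'
from go import *
P,Q=place(.25,.2)
main([(P,Q,.1)])
E
```

```text
q [ 0.645  0.307 -0.07  -0.091 -1.428 -1.917] p [0.5276 0.1916 0.294 ] t 17.25 F [ 0.8 -0.4 -5.7] w 0.182
[0.051, -0.001, 0.013, 1.24, 8.9, 1.46, 0.1]
```

>>> move_arm([
  [[0.01,0,0,0.3,2.8,0.4,0.1],[0.03,0,0,0.6,5.3,0.9,0.1],[0.05,0,0.01,0.9,7.3,1.2,0.1],[0.051,0,0.013,1.2,8.5,1.4,0.1],[0.051,0,0.013,1.24,8.9,1.46,0.1],[0.051,0,0.013,1.24,8.9,1.46,0.1],[0.051,0,0.013,1.24,8.9,1.46,0.1]],
])

```text
time_s: 17.95
position: [0.5148, 0.2775, 0.279]
ee_rot: [-0.088, 0.785, 0.068, 0.609]
ft_force: [-0.2, 0.6, -5.0]
grip_width: 0.183
```

```bash
cat > pc.py <<'E'
from h import *
def look(name):
    p,r,o=cur(); i=camera_info('wrist'); im,d=snap('wrist',name); W=cloud('wrist',d,i); np.save('W.npy',W); T=r.as_matrix()
    print('p',p,'F',np.round(o['ft_force'],1),'t',o['time_s'],'w',o['grip_width'])
    L=(W-p)@T   # tool frame
    ok=d>0
    # tool z = handle dir e ; x = down
    s=L[...,2]; l=L[...,1]; x=L[...,0]
    ring=ok&(s<-.036)&(s>-.13)&(abs(l)<.05)&(x>.035)&(x<.09)
    q=L[ring]; A=np.c_[q[:,2],q[:,1],np.ones(len(q))]; keep=abs(q[:,0]-np.median(q[:,0]))<.01
    for _ in range(10):
        c=np.linalg.lstsq(A[keep],q[keep,0],rcond=None)[0]; rs=q[:,0]-A@c; keep=abs(rs)<.0012
    print('ring plane x=a*s+b*l+c',c,keep.sum())
    # world fit
    w=W[ring][keep]; c2=np.linalg.lstsq(np.c_[w[:,:2],np.ones(len(w))],w[:,2],rcond=None)[0]
    e=np.array([np.cos(TY),np.sin(TY)]); print('world tilt along e',c2[:2]@e,'across',c2[:2]@[-e[1],e[0]])
    h=cv2.convexHull(w[:,:2].astype('float32'))[:,0].astype(float)
    cc=h.mean(0)
    for _ in range(15):
        a=(h-cc)@e; rr=np.hypot(*(h-cc).T); k=(a<.015)&(rr<.0445); cx,cy,rad=circ(h[k]); cc=np.array([cx,cy])
    print('ring centre',cc,rad,'z',c2@[*cc,1],'vs slot',(cc-SH)@e,(cc-SH)@[-e[1],e[0]])
    hd=ok&(abs(l)<.012)&(s>.014)&(s<.07)&(x>.035)&(x<.06); H=W[hd]
    if len(H)>50:
        hh=[]; sw=(H[:,:2]-p[:2])@e; lw=(H[:,:2]-p[:2])@[-e[1],e[0]]
        print('handle fit z',np.polyfit(sw,H[:,2],1))
        mids=[]; 
        for a in np.arange(sw.min(),sw.max()-.005,.005):
            t=lw[(sw>=a)&(sw<a+.005)]
            if len(t)>10: mids.append((a+.0025,(t.min()+t.max())/2))
        m=np.array(mids); print('handle mid line slope,off',np.polyfit(m[:,0],m[:,1],1))
E
python3 - <<'E'
from pc import *
look('w12'); snap('scene','s12')
E
```

```text
p [0.51475927 0.27745046 0.27902344] F [-0.2  0.6 -5. ] t 17.95 w 0.18312748489630656
ring plane x=a*s+b*l+c [-0.24544236  0.00521939  0.05543366] 22840
world tilt along e -0.009965954745910577 across -0.005868869038843729
ring centre [0.42339617 0.2559929 ] 0.039577154476531734 z 0.2261793892132089 vs slot -0.0035102888786356003 -0.003725634317060847
handle fit z [-0.0226123   0.23096872]
handle mid line slope,off [0.04121109 0.00014585]
```

View pics/w12.png

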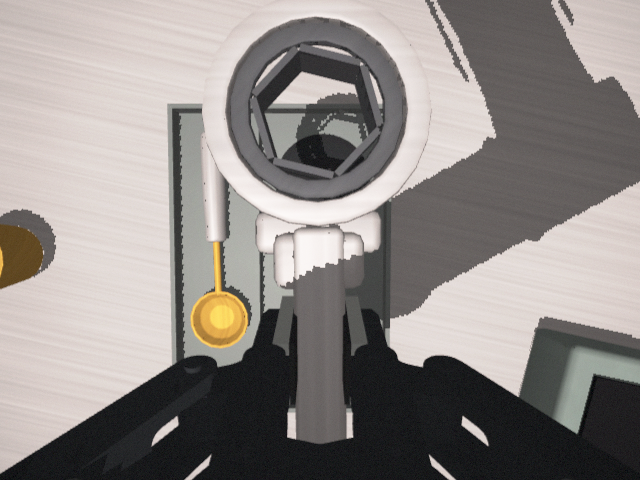

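View pics/s12.png

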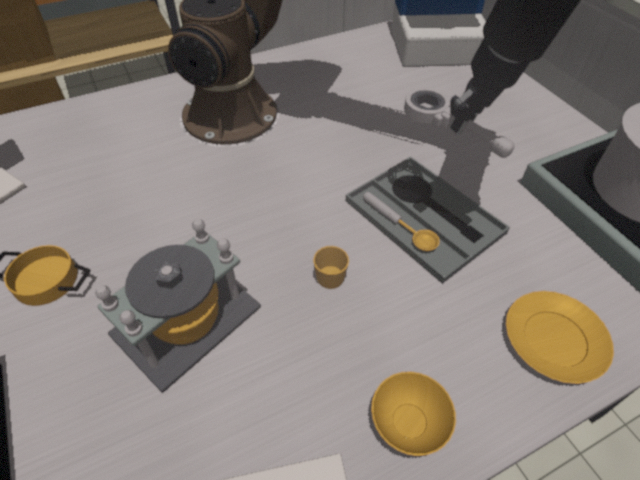

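```bash
python3 - <<'E'
from go import *
p,r,o=cur(); e=np.array([np.cos(TY),np.sin(TY),0]); f=np.array([-e[1],e[0],0])
P=p+.0035*e+.0037*f
_,Q=place(.25,0)
main([(np.array([*P[:2],.20]),Q,.1),(np.array([*P[:2],.11]),Q,.1)])
E
```

```text
q [ 0.758  0.351 -0.026 -0.128 -1.413 -2.072] p [0.5148 0.2774 0.2792] t 18.05 F [ 0.9 -0.  -5.5] w 0.18
[0.0, -0.001, 0.0, 7.59, 0.37, 2.31, 0.1]
[0.0, -0.001, 0.0, 16.3, 0.38, 4.54, 0.1]
```

>>> move_arm([
  [[0,0,0,1.5,0.2,0.6,0.1],[0,0,0,3.5,0.37,1.2,0.1],[0,0,0,5.5,0.37,1.8,0.1],[0,0,0,7.6,0.37,2.3,0.1],[0,0,0,9.8,0.37,2.9,0.1],[0,0,0,12,0.37,3.4,0.1],[0,0,0,14,0.37,3.95,0.1],[0,0,0,15.5,0.37,4.3,0.1],[0,0,0,16.3,0.37,4.54,0.1],[0,0,0,16.3,0.37,4.54,0.1],[0,0,0,16.3,0.37,4.54,0.1]],
])

```text
time_s: 19.15
position: [0.5176, 0.2827, 0.1102]
ee_rot: [-0.088, 0.785, 0.068, 0.609]
ft_force: [1.2, 0.1, -5.7]
grip_width: 0.181
```

```bash
python3 - <<'E'
from pc import *
look('w13'); snap('scene','s13'); snap('top','t13')
E
```

```text
p [0.51758754 0.28270798 0.11024951] F [ 1.2  0.1 -5.7] t 19.15 w 0.18148063794045874
ring plane x=a*s+b*l+c [-0.24533391  0.00560578  0.05542507] 22839
world tilt along e -0.00932815050040438 across -0.005684895481469924
ring centre [0.42642241 0.2612502 ] 0.03960491529855204 z 0.05734742886269567 vs slot 0.0005992422445152095 0.0007363258316665849
handle fit z [-0.01730129  0.06212754]
handle mid line slope,off [5.58330568e-02 9.16901627e-05]
```

View pics/w13.png

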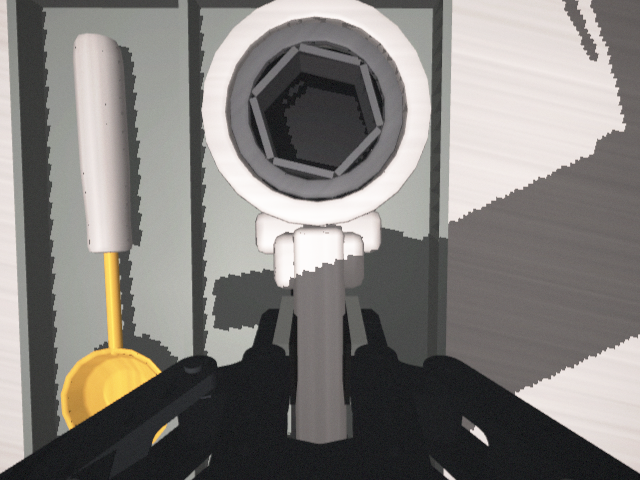

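View pics/t13.png

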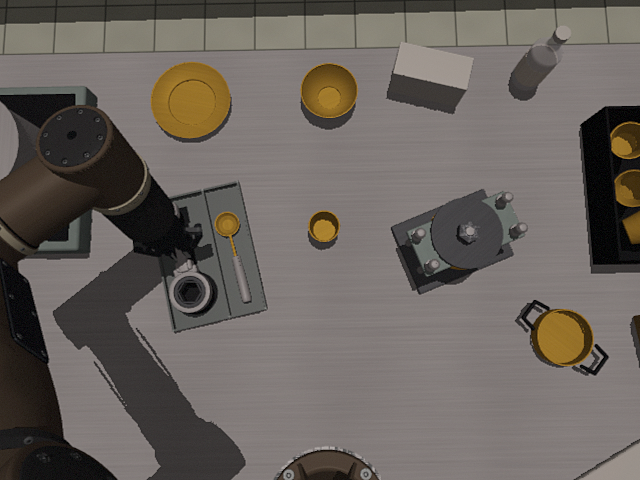

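>>> move_arm([
  [[0,0,0,0.8,0,0.2,0.1],[0,0,0,1.6,-0.05,0.4,0.1],[0,0,0,2.2,-0.05,0.5,0.1],[0,0,0,2.6,-0.05,0.62,0.1],[0,0,0,2.76,-0.05,0.65,0.1],[0,0,0,2.76,-0.05,0.65,0.1],[0,0,0,2.76,-0.05,0.65,0.1]],
])

```text
time_s: 20.0
position: [0.5169, 0.282, 0.0815]
ee_rot: [-0.088, 0.785, 0.068, 0.609]
ft_force: [0.5, -0.1, -4.3]
grip_width: 0.184
```

```bash
python3 - <<'E'
from pc import *
look('w14')
E
```

```text
p [0.51685745 0.28199296 0.08150983] F [ 0.5 -0.1 -4.3] t 20.0 w 0.1840184964330282
ring plane x=a*s+b*l+c [-0.24481935  0.00385496  0.05548209] 22870
world tilt along e -0.010331526643513165 across -0.004093979216170813
ring centre [0.42558352 0.26045217] 0.039639815880025006 z 0.028639638620630334 vs slot -0.0003947756975272105 0.00014259169044958817
handle fit z [-0.02114555  0.03345565]
handle mid line slope,off [0.05214958 0.00015693]
```

>>> move_arm([
  [[0,0,0,0.04,0,0.01,0.1],[0,0,0,0.08,0,0.02,0.1],[0,0,0,0.08,0,0.02,0.1]],
])

```text
time_s: 20.35
position: [0.5168, 0.282, 0.0808]
ee_rot: [-0.088, 0.785, 0.068, 0.609]
ft_force: [0.1, 0.6, -4.5]
grip_width: 0.182
```

>>> move_arm([
  [[0,0,0,0,0,0,0.22],[0,0,0,0,0,0,0.26],[0,0,0,0,0,0,0.32],[0,0,0,0,0,0,0.38],[0,0,0,0,0,0,0.38]],
])

```text
time_s: 20.85
position: [0.5168, 0.2819, 0.0808]
ee_rot: [-0.088, 0.785, 0.068, 0.609]
ft_force: [0.1, -0.4, 0.6]
grip_width: 0.379
```

```bash
python3 - <<'E'
from pc import *
look('w15'); p,d=snap('scene','s15')
E
```

```text
p [0.51675531 0.28193938 0.08077327] F [ 0.1 -0.4  0.6] t 20.85 w 0.37917196245048534
ring plane x=a*s+b*l+c [-2.54243850e-01  1.97710399e-05  5.53260781e-02] 22605
world tilt along e -0.0014078981630023992 across -0.0002969488357635697
ring centre [0.42526764 0.26028514] 0.03958961494859626 z 0.027349560186031744 vs slot -0.0007396717432264713 4.9213617905575886e-05
handle fit z [0.00115653 0.03274958]
handle mid line slope,off [-0.00147161  0.00055281]
```

View pics/w15.png

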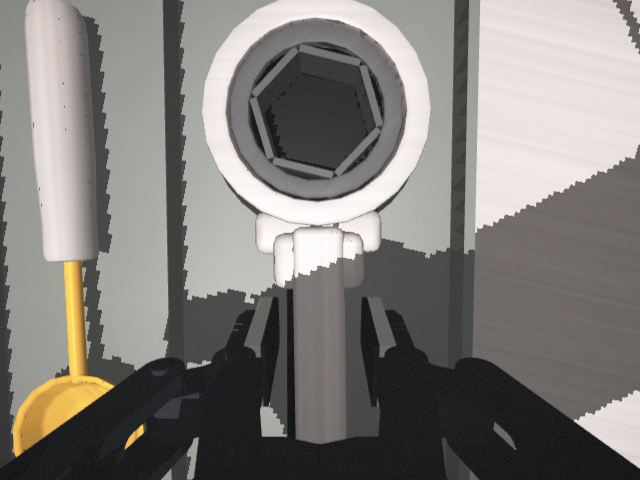

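>>> move_arm([
  [[0,0,0,-0.8,0,0,0.38],[0,0,0,-2,0,0,0.38],[0,0,0,-4,0,0,0.38],[0,0,0,-7,0,0,0.38],[0,0,0,-10,0,0,0.38],[0,0,0,-14,0,0,0.38],[0,0,0,-18,0,0,0.38],[0,0,0,-21,0,0,0.38],[0,0,0,-22,0,0,0.38],[0,0,0,-22,0,0,0.38]],
])

```text
time_s: 21.95
position: [0.5708, 0.2943, 0.2963]
ee_rot: [-0.087, 0.784, 0.069, 0.611]
ft_force: [-0.5, -0.6, -0.4]
grip_width: 0.381
```

```bash
cat > fin.py <<'E'
from h import *
np.set_printoptions(precision=4,suppress=True)
print(cur())
e=np.array([np.cos(TY),np.sin(TY)]); f=np.array([-e[1],e[0]])
info=camera_info('wrist')
for cam,nm in(('wrist','w16'),('scene','s16'),('top','t16')):
    p,d=snap(cam,nm); W=cloud(cam,d,info if cam=='wrist' else None); ok=d>0
    s=(W[...,:2]-SH)@e; l=(W[...,:2]-SH)@f; z=W[...,2]
    m=ok&(abs(l)<.055)&(s>-.055)&(s<.05)&(z>.0245)&(z<.032)
    h=cv2.convexHull(W[m][:,:2].astype('float32'))[:,0].astype(float); cc=SH.copy()
    for _ in range(10):
        k=((h-cc)@e<.015)&(np.hypot(*(h-cc).T)<.046); cx,cy,rad=circ(h[k]); cc=np.array([cx,cy])
    print(cam,'ring off e,f',(cc-SH)@e,(cc-SH)@f,rad)
    m=ok&(abs(l)<.03)&(s>.065)&(s<.145)&(z>.025)&(z<.04); H=np.c_[s[m],l[m],z[m]]
    if len(H)>30: print('handle yaw err, lat',np.polyfit(H[:,0],H[:,1],1),'tilt',np.polyfit(H[:,0],H[:,2],1))
    c=ok&(np.hypot(W[...,0]-C[0],W[...,1]-C[1])<.004); print('stem',np.median(z[c]) if c.any() else None)
    if cam!='wrist':
        for n in('slot_head','wrench_head','cup','spoon'):
            print(n,[(x['point'].round(4) if hasattr(x['point'],'round') else x['point'],round(x['p'],2)) for x in tip_of(cam,n)[:1]])
E
python3 fin.py
```

```text
(array([0.5708, 0.2943, 0.2963]), Rotation.from_matrix(array([[-0.239 , -0.2209,  0.9456],
                            [-0.0528,  0.9753,  0.2145],
                            [-0.9696,  0.0013, -0.2448]])), {'time_s': 21.95, 'qpos': array([ 0.7198,  0.4306,  0.133 , -0.1185, -1.4915, -2.0454]), 'qvel': array([ 0.004 ,  0.0277, -0.064 , -0.0194,  0.0319,  0.0027]), 'tau': array([ -0.1313, -64.138 ,  30.1012,   6.9123,  -1.0762,  -0.0174]), 'position': array([0.5708, 0.2943, 0.2963]), 'ee_rot': array([-0.0873,  0.7841,  0.0688,  0.6106]), 'ft_force': array([-0.5353, -0.6294, -0.4302]), 'ft_torque': array([ 0.1702, -0.7752,  0.0219]), 'grip_width': 0.3807636270887199})
wrist ring off e,f -0.0003170388420141938 -7.584183344248531e-05 0.039583925696148464
handle yaw err, lat [0.0123 0.0002] tilt [0.0017 0.0325]
stem None
scene ring off e,f 0.0005862939506083729 0.0008909114811972496 0.040064363570968084
handle yaw err, lat [ 0.0079 -0.0012] tilt [-0.0026  0.0326]
stem 0.15036919306935131
slot_head [([0.4247, 0.2631, 0.0181], 0.62)]
wrench_head [([0.4238, 0.2628, 0.0199], 0.68)]
cup [([0.5529, -0.0034, 0.0002], 0.56)]
spoon [([0.4939, 0.1783, 0.0026], 0.92)]
top ring off e,f -0.0011936590505273609 -0.0010712137863606091 0.03953673963191053
handle yaw err, lat [ 0.0183 -0.0019] tilt [-0.0072  0.0335]
stem 0.1488675948075871
slot_head [([0.4305, 0.2596, 0.0121], 0.79)]
wrench_head [([0.4261, 0.2608, 0.0194], 0.71)]
cup [([0.5499, -0.0032, -0.0014], 0.78)]
spoon [([0.4966, 0.1821, 0.0007], 0.79)]
```

```bash
python3 -c "
import cv2
a=cv2.imread('pics/s16.png'); cv2.imwrite('pics/s16c.png',cv2.resize(a[140:400,90:520],None,fx=1.85,fy=1.85))"
```

```text
(no output)
```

View pics/s16c.png

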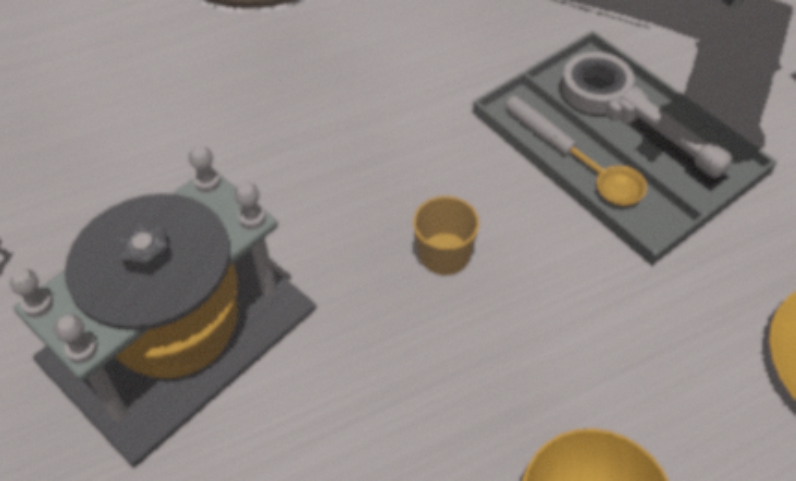

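View pics/w16.png

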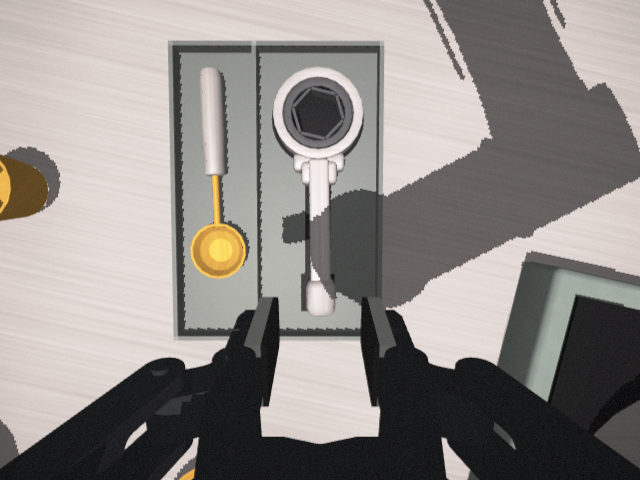

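```bash
python3 -c "
from cell import *
o=get_obs(); print(o['time_s'],o['ft_force'],o['grip_width']); print(finish_job())"
```

```text
22.5 [ 0.05489541 -0.88308985 -0.40498552] 0.38032823949995503
the job is handed in; nothing more can be done
None
```

The nut is at its stop with the lid screwed down, and the wrench lies released on its outline in the tray. I handed the job in at 22.5 s.

**Screwing down:** It took three full clockwise strokes and a short fourth, with the fingers loosely around the handle. At the stop the wrist force rose to about 33 N. The wrist camera showed the stem end 3.0 mm above the nut top, which is the fully-down value. I did not look at the lid itself up close.

**Moving the wrench:** When I lifted it off, the head drooped about 0.25 rad in the grip. I tilted the tool to level it, then set it down in the bay and let go.

**Last checks:**
- **Position:** three cameras put the ring head within about 1.6 mm of the outline's round part. The handle lies flat and points within about 0.02 rad of the outline.
- **Surroundings:** the cup and spoon read where they started, within the detector's error. The arm was clear, with no contact force.

**Disagreements:**
- **Nut angle:** a rough estimate from its hexagon edges gave about 145° instead of 137.5° (2.4 rad). I trusted the stem height and the hard stop instead.
- **Ratchet:** it did not visibly click over at the roughly 2.4 N m I reached at the stop, although the task puts the limit at about 1.4 N m.
- **Stem height from the other cameras:** the scene camera reads the stem end 1.4 mm higher, probably from its offset, since it also read the table 1.2 mm high. The top camera agrees with the wrist camera.

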